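Clamp a reagent bottle on the bench shaker with the star-wheel adjuster

ROBOT

A 6-joint arm with a two-finger parallel gripper is mounted at the origin on a cart in front of the work surface, level with it; the furniture and walls round the work are solid. World frame = base frame: x ahead of the robot, y to its left, z up, the work surface at z = 0. Lengths are in mm, angles in rad, forces in N, time in s.
With the tool pointing down it reaches from about 300 to 850 mm from the base axis. Payload 5.4 kg.
Tool frame: the origin (TCP) lies midway between the tips of the shut fingers; the grasp point (between the pads) lies env.grip_depth behind it (env.grip_depth is the distance from the TCP to the grasp point, in mm); z points along the fingers, y is the line along which they close (so a half turn about z gives the same grasp; the last joint's range is limited). The gripper opens to 85 mm and grips with 20 to 120 N. Pads are 22 mm wide; open, the fingers measure 114 mm over their backs; the gripper's body (76 mm by 85 mm) begins 54 mm behind the grasp point. The pads swing forward as they close: fully open they stand 13 mm farther back than shut.
Start: joints at [-1.349, 0.158, 1.597, -0, 1.386, -0.21], TCP at [240.616, -522.216, 231.299] pointing down, gripper open.
Joint ranges: [-2.91, 2.91], [-0.94, 2.29], [0.18, 2.7], [-1.29, 4.43], [0.17, 2.64], [-3, 3]. Speed limits (rad/s): [2.57, 2.57, 3.14, 3.14, 3.14, 3.14].

INTERFACE

Orientations are given as [roll, pitch, yaw] about the fixed x, y, z axes, in that order (R = Rz(yaw) Ry(pitch) Rx(roll)).
In Python, from plant import env, snapshot gives the robot as it stands. The module is installed in compiled form; this text tells all that it offers. Calls block until the motion is done:
- env.goto(position, orientation): joint-space move of the TCP to a pose.
- env.servo_line(position, orientation=None, velocity=150): straight line of the TCP; orientation=None keeps the orientation; velocity is the mean speed in mm/s.
- env.move_joints(angles): joint-space move.
- env.gripper_to(opening, grip_force=None): finger opening in mm; grip_force is the grip in N (None keeps the last); returns when the fingers have stopped.
- env.hold(seconds).
- env.solve_ik(position, orientation): joint angles nearest the present ones, or None.
- env.observe(): the state.
- snapshot(name): name is "scene" or "top"; returns a dict with "pixels" (420x560x3 uint8, red, green, blue), "fov_y" (degrees; the focal length in pixels is half the picture's height over the tangent of half this angle, whatever the lens; pixels are square), "cx", "cy" (the principal point, pixels), "origin" and "orientation" of the camera in the world. Camera axes: x right, y up, looking along -z (the intrinsics and any distortion apply to the point x, -y, -z); pixel columns grow to the right and rows downward; lengths in mm; the calibration is good to about 2 mm. A picture is of the moment at which its call begins. There is no depth.
A pose or a line that the arm cannot do raises env.PlanningError and nothing moves.
- env.hand_in(): hands the job in; it is judged then, once.
The state is a dict: "time": time; "joints": joint angles; "qvel": joint speeds; "joint_torque": joint torques, N m; "tcp_pos": TCP position; "orientation": TCP orientation; "wrist_force": force on the tool from outside, world axes, zero at the start; "ft_torque": the same for the moment, N m; "width": finger opening in mm; "gripper_force": force on a finger pad.
Only numpy, scipy, OpenCV 4.12 (cv2) and the standard library are available. Lean on these libraries where they do the work, as an engineer would, in place of code of your own. Each camera call takes 0.05 s, during which the arm holds its last target. There are 200 camera calls.

TASK

Clamp the brown bottle on the bench shaker: raise the red locking lever right up, take the orange adjuster key from its stand, and with its tip, through the slot in the guard, advance the star wheel tooth by tooth (each tooth moves the jaw 3.5 mm) until the jaw's spring pad bears on the bottle and is pressed back to about half of its 9 mm travel. Then stand the key fully home in its stand again and press the red lever down flat so that its tongue locks the wheel. Move the jaw by its wheel only: touch neither jaw nor bottle with gripper or key, never drive the pad back to its stop, and leave the other things on the benches where they are.

Things in the scene. Friction and masses are not known exactly. Their poses are not given: they have to be found in the camera images.
- shaker: White bench shaker, 280 x 130 mm, tray top at z = 56 mm, fixed on the left bench. Origin: centre of its underside; x along its length from the control face (near the robot) to the bottle end, y to its left, z up. On the tray, from -x to +x: grey guard 72 x 70 mm (x -117 to -45, top z 121 mm) over the star wheel, aluminium jaw with spring pad, bottle, V stop.
- slot (a point): Centre of the access slot, on the guard's upper face (shaker frame: -75, 0, 121 mm; 4 mm plate). 10 mm wide in the shaker's x, 27 mm long in its y. A stroke, lever raised: lower the key's tip into the tooth gap at y = -7.5 mm to about 20 mm below this point, push to +y to the slot's end (tip axis at y = +10.5 mm): one tooth. Lift out, go back. Needs 3 to 7 N.
- wheel (a joint): Star wheel under the slot, rad; 0 at the start, grows as its top moves to the shaker's +y; a tooth is 0.785; friction holds it. Drives the jaw 3.5 mm per tooth towards the bottle. Axis along the shaker's x, 34 mm below point slot; 8 teeth 5 mm thick, 10 mm long in x, tips 26 mm, hub 13 mm from the axis. Indexed, a tooth stands up at y = 0 and the gaps beside it are at y = -7.5 and +7.5 mm.
- lever (a joint): Red locking lever, rad: 0 = down flat over the slot, its tongue in the gap at y = +7.5 mm, which blocks the wheel (and centres one that is a little off); 1.9 = end stop, tipped back past upright towards the shaker's -x. Right up means at least 1.3. Stiff hinge: stays where it is left (1 to 2 N at the grip, up to 10 N for the last bit if it must centre the wheel).
- lever_grip (a point): Centre of the lever's black cross grip: a bar along the shaker's y, 28 mm long and 13 mm in diameter, 69 mm from the hinge axis. With the lever down it is 26 mm above the guard's top, at x = -45 mm in the shaker's frame; it can be pinched from above by its two ends.
- lever_hinge (a point): Middle of the lever's hinge axis, which is parallel to the shaker's y (x = -111, y = 0, z = 127 mm in the shaker's frame).
- jaw: Aluminium jaw with its spring pad, driven by the screw; 64 mm wide, top at z = 106 mm in the shaker's frame; slides along the shaker's x. Not to be touched by the gripper.
- pad (a joint): How far the spring pad is pressed back into the jaw, m: 0 = free, 0.009 = at its stop. Spring 1200 N/m. The pad is a black rubber-faced plate 48 x 40 mm. Half of its travel is 0.0045; 0.0015 to 0.0075 is good.
- pad_face (a point): Centre of the pad's rubber face, which looks to the shaker's +x, at z = 87 mm in the shaker's frame.
- stop: Aluminium V stop with rubber faces, fixed across the tray, 46 mm high. Its origin lies on the tray on the axis of a bottle seated in the V; axes as the shaker's.
- bottle: Brown glass bottle with a red cap, 49 mm in diameter, 116 mm high; stands on the tray in front of the V stop, up to 2 mm short of it. Origin: centre of its foot; z up.
- stand: Black stand of the key, fixed on the right bench: block 56 x 56 mm, 70 mm high, on an 84 x 84 mm foot plate. Origin: centre of its underside. A lattice of steel rods stands along the back of the right bench; its end plate reaches forward to x = 0.65 m at y = -0.02 m, from 0.33 to 0.71 m up: draw the hand in towards the robot when crossing between the benches.
- stand_hole (a point): Centre of the mouth of the stand's hole, at its top. Square hole 10 mm wide, 62 mm and more deep, with a chamfered mouth.
- key_grip (a point): Centre of the key's orange handle, 18 x 18 mm in section, 70 mm long; x and y square to its flats, z up along the key, away from the tip. Key 136 mm, 60 g: 6 mm round steel shank with rounded end, 62 mm long, then a collar 24 mm in diameter, 4 mm thick, then the handle. In the stand it is upright with the collar resting on the block's top.
- key: The adjuster key; this origin is the end of its shank (the tip), 101 mm below the centre of the handle along the key and 62 mm below the collar's underside; z up along the key.
- vial_white: Bystander: glass vial with white cap, 27 mm in diameter, 56 mm high, on the right bench; origin at its foot.
- vial_blue: Bystander: glass vial with blue cap, 27 mm in diameter, 56 mm high, on the right bench; origin at its foot.
- tape: Bystander: roll of tape, 66 mm in diameter, 19 mm high, on the right bench; origin at its underside.
- conical_flask: Bystander: small conical flask, 60 mm in diameter, 75 mm high, on the right bench; origin at its foot.
- slides: Bystander: clear slide box, 42 x 74 x 77 mm, on the left bench; origin at its underside.
There are look-alikes about, which are no part of the job. What is shaped like the key but green or turquoise is not meant.

How it is judged:
By the outcome, as a careful person would: the job done as asked, in the order asked, and still so for the second after the job is handed in, with the robot touching nothing.
It also fails if it takes over 72 s, if anything falls off the work surface, if the arm or the gripper's body presses on something with over 40 N, if the wrist force passes 120 N, or if a joint passes its speed limit or range.

## Working session

There is one attempt and no reset: what is moved stays moved. The work goes in short steps, each a Python script; the robot and the scene stay as the last script left them, time stands still between calls to the robot, and variables do not carry over. Pictures are saved under pics/ and viewed, at most 10 in all, crops included, and the job is handed in when it is done.

```bash
mkdir -p pics; ls
python3 - <<'E'
from plant import env,snapshot
import cv2
for n in("scene","top"):
    s=snapshot(n); print({k:v for k,v in s.items() if k!="pixels"}, s.keys())
    cv2.imwrite(f"pics/{n}0.png",cv2.resize(s["pixels"][:,:,::-1],(800,600),interpolation=cv2.INTER_CUBIC))
    cv2.imwrite(f"raw_{n}.png",s["pixels"][:,:,::-1])
o=env.observe();print(o,env.grip_depth)
E
```

```text
pics
{'fov_y': 42.78388796933562, 'cx': 266.25022163138027, 'cy': 210.04306481983326, 'origin': array([ 920.30363297, -637.2416525 , 1248.45694803]), 'orientation': array([ 0.59620145, -0.00230168,  0.49755783])} dict_keys(['pixels', 'fov_y', 'cx', 'cy', 'origin', 'orientation'])
{'fov_y': 44.09917458593704, 'cx': 280.18591264153747, 'cy': 209.2731710786029, 'origin': array([-399.65815333,  368.26436444, 1377.87984271]), 'orientation': array([ 0.67124968, -0.00502972, -1.91566546])} dict_keys(['pixels', 'fov_y', 'cx', 'cy', 'origin', 'orientation'])
{'time': 0.1, 'joints': array([-1.34908009e+00,  1.58982925e-01,  1.59812137e+00, -1.70596459e-05,
        1.38618968e+00, -2.10139255e-01]), 'qvel': array([-3.63248255e-05, -2.76962785e-03, -3.13881527e-03, -1.47994460e-04,
        8.00901078e-04, -1.62554135e-03]), 'joint_torque': array([-1.35876994e-04, -3.96991074e+01, -3.32336748e+01, -1.71072147e-04,
        4.18519689e-03,  2.87783152e-06]), 'tcp_pos': array([ 240.50327922, -521.68739054,  230.40955069]), 'orientation': array([-3.13992526e+00, -3.38492777e-04,  4.31858360e-01]), 'wrist_force': array([-0.51471095,  0.06042658,  0.24488112]), 'ft_torque': array([ 0.03327203, -0.02377722,  0.02881776]), 'gripper_force': 0.0, 'width': 85.36826217290857} 18.700000000000003
```

View pics/scene0.png

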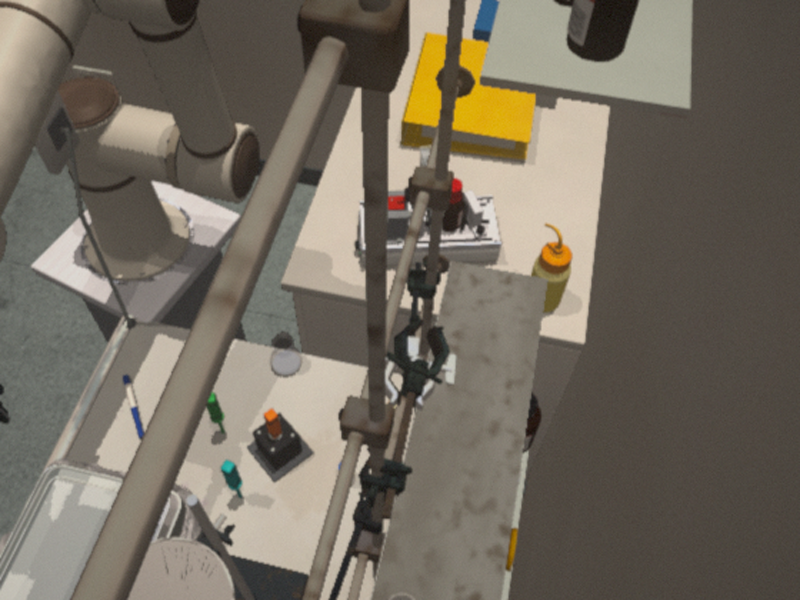

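View pics/top0.png

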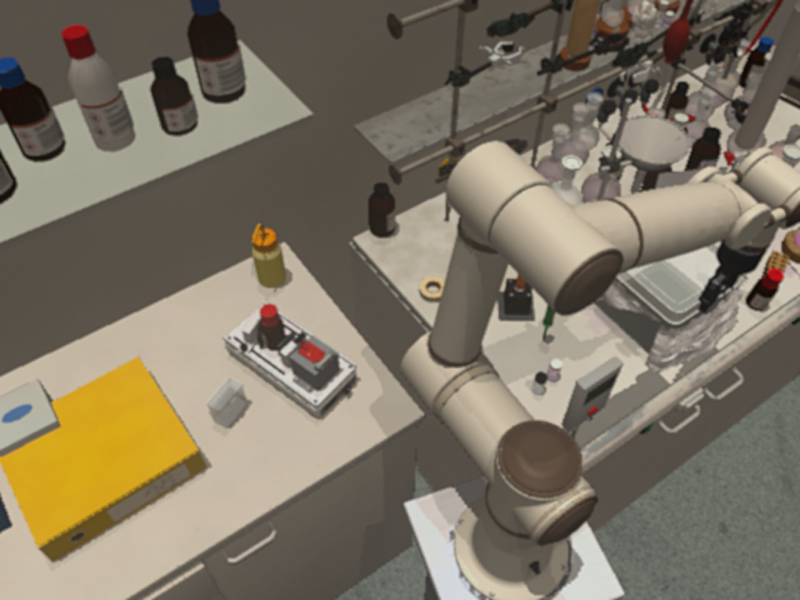

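The scene picture shows the orange key in its stand at about (275,430), with green (215,410) and turquoise (232,475) look-alikes. The shaker is at (430,225), partly behind the rods. The top picture shows the shaker clear at (290,360), with the red lever at (312,352) and the bottle cap at (268,312). The stand is at (517,300), partly behind the arm. Next I'll enlarge these in one mosaic.

```bash
cat > h.py <<'E'
import numpy as np, cv2
from scipy.spatial.transform import Rotation as Rn
CAM={}
def setcam(n,s): CAM[n]=dict(f=210/np.tan(np.radians(s["fov_y"])/2),cx=s["cx"],cy=s["cy"],o=np.array(s["origin"]),R=Rn.from_euler("xyz",s["orientation"]).as_matrix())
def ray(n,u,v):
    c=CAM[n]; d=c["R"]@np.array([(u-c["cx"])/c["f"],-(v-c["cy"])/c["f"],-1]); return c["o"],d/np.linalg.norm(d)
def onz(n,u,v,z):
    o,d=ray(n,u,v); return o+d*(z-o[2])/d[2]
def tri(u1,v1,u2,v2,n1="scene",n2="top"):
    o1,d1=ray(n1,u1,v1);o2,d2=ray(n2,u2,v2)
    t=np.linalg.lstsq(np.c_[d1,-d2],o2-o1,rcond=None)[0]
    a,b=o1+t[0]*d1,o2+t[1]*d2; return (a+b)/2,np.linalg.norm(a-b)
def proj(n,p):
    c=CAM[n]; q=c["R"].T@(np.array(p,float)-c["o"]); return np.array([c["cx"]+c["f"]*q[0]/-q[2],c["cy"]-c["f"]*q[1]/-q[2]])
def crop(img,x,y,w,out=400):
    k=out/w; h=int(round(300/k)); c=cv2.resize(img[y:y+h,x:x+w],(400,300),interpolation=cv2.INTER_CUBIC)
    return c
E
python3 - <<'E'
from h import *
t=cv2.imread("raw_top.png");s=cv2.imread("raw_scene.png")
m=np.vstack([np.hstack([crop(t,152,208,104),crop(s,240,112,120)]),np.hstack([crop(s,165,278,64),crop(t,335,175,64)])])
cv2.imwrite("pics/mos1.png",m)
E
```

```text
(no output)
```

View pics/mos1.png

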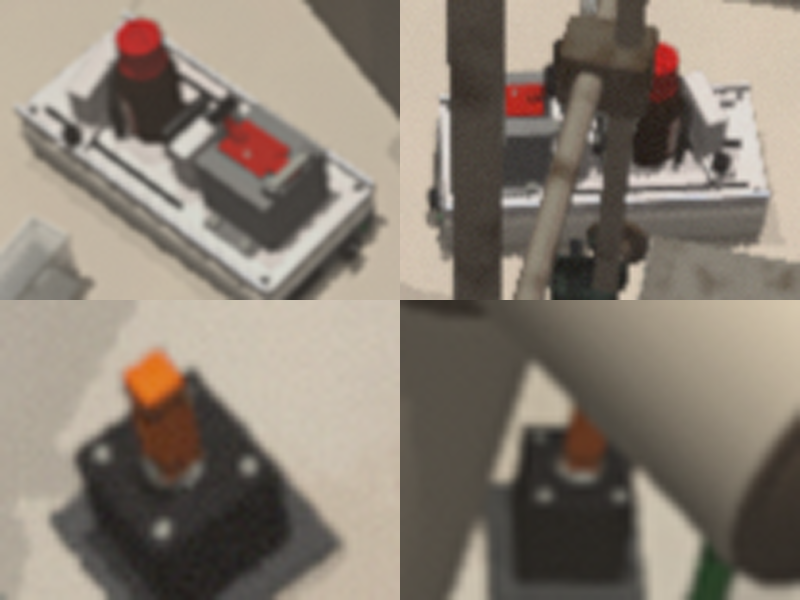

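The mosaic shows tray corners in the top crop at (15,105), (130,12), (375,185) and about (255,300). The guard and red lever are at the lower-right end, so +x runs to the upper left. In the scene crop the stand's screws are at (102,453), (248,465) and (162,528), and the bright orange key top is at (155,375).

```bash
cat >> h.py <<'E'
def load():
    from plant import snapshot
    out={}
    for n in("scene","top"):
        s=snapshot(n); setcam(n,s); out[n]=s["pixels"][:,:,::-1].copy()
    return out
E
python3 - <<'E'
from h import *
np.set_printoptions(precision=1,suppress=True)
im=load(); t=im["top"]; s=im["scene"]
T=lambda u,v:(152+u/3.846-.5,208+v/3.846-.5)
C=[onz("top",*T(*p),56) for p in[(15,105),(130,12),(375,185),(255,300)]]
print("tray",np.array(C)); print([np.linalg.norm(C[i]-C[j]) for i,j in((0,1),(2,3),(0,3),(1,2))])
d=[C[3]-C[0],C[2]-C[1]]; print("yaw(+x)",[np.degrees(np.arctan2(-a[1],-a[0])) for a in d],"cen",np.mean(C,0))
S=lambda u,v:(165+u/6.25-.5,278+v/6.25-.5)
Q=[onz("scene",*S(*p),70) for p in[(102,153),(162,228),(248,165)]]
print("stand screws",np.array(Q),"centre",(Q[0]+Q[2])/2,[np.linalg.norm(Q[i]-Q[i+1]) for i in(0,1)],[np.degrees(np.arctan2(*(Q[i+1]-Q[i])[1::-1])) for i in(0,1)])
hsv=cv2.cvtColor(s,cv2.COLOR_BGR2HSV)
m=cv2.inRange(hsv,(5,190,190),(18,255,255)); m[:, :170]=0;m[:,230:]=0;m[:270]=0;m[345:]=0
P=np.array([onz("scene",x,y,144)[:2] for y,x in np.argwhere(m)],np.float32); print("key top",len(P),P.mean(0),cv2.minAreaRect(P))
# red things in top
ht=cv2.cvtColor(t,cv2.COLOR_BGR2HSV); r=cv2.inRange(ht,(0,170,90),(6,255,255))|cv2.inRange(ht,(174,170,90),(180,255,255)); r[:205]=0;r[300:]=0;r[:,:150]=0;r[:,260:]=0
n,l,st,ce=cv2.connectedComponentsWithStats(r)
for i in range(1,n):
    if st[i,4]>15: print("red",st[i],ce[i])
# cap (z 156..172)
E
```

```text
tray [[620.8 409.5  56. ]
 [683.9 299.2  56. ]
 [448.7 157.1  56. ]
 [380.1 274.2  56. ]]
[np.float64(127.13665790969696), np.float64(135.71352579115367), np.float64(276.10378954640174), np.float64(274.78224279676306)]
yaw(+x) [np.float64(29.335265935210895), np.float64(31.12011403198445)] cen [533.4 285.   56. ]
stand screws [[ 488.7 -262.8   70. ]
 [ 525.5 -277.5   70. ]
 [ 540.2 -240.4   70. ]] centre [ 514.4 -251.6   70. ] [np.float64(39.564613533626), np.float64(39.90521267349202)] [np.float64(-21.83702929797069), np.float64(68.38584322164016)]
key top 34 [ 516.1 -253. ] ((515.9154663085938, -252.96192932128906), (12.852594375610352, 13.639297485351562), 73.18201446533203)
red [183 214  10   8  73] [187.6 217.5]
red [210 240  16  13 119] [217.9 246.3]
```

```bash
cat >> h.py <<'E'
import json,os
CFG=dict(cx=533.4,cy=285.0,yaw=np.radians(30.3))
if os.path.exists("cfg.json"): CFG.update(json.load(open("cfg.json")))
def sh(x,y,z):
    c,s=np.cos(CFG["yaw"]),np.sin(CFG["yaw"]); return np.array([CFG["cx"]+c*x-s*y,CFG["cy"]+s*x+c*y,z])
def lev(th): 
    a=np.arctan2(20,66)+th; return sh(-111+69*np.cos(a),0,127+69*np.sin(a))
def rep(env,t=""):
    o=env.observe(); np.set_printoptions(precision=2,suppress=True)
    print(t,"t=%.2f"%o["time"],o["tcp_pos"],"F",o["wrist_force"],"w %.1f gf %.1f"%(o["width"],o["gripper_force"])); return o
E
python3 - <<'E'
from h import *
from plant import env
O=[np.pi,0,CFG["yaw"]]
try:
    env.goto([430,-60,300],O)
    rep(env,"via")
    g=lev(0)+[0,0,-16]
    env.goto(g+[0,0,60],O); env.servo_line(g,velocity=120); rep(env,"at")
    env.gripper_to(20,grip_force=20); rep(env,"pinch")
    for th in np.linspace(0,1.75,6)[1:]:
        env.servo_line(lev(th)+[0,0,-16],velocity=150); rep(env,"%.2f"%th)
except env.PlanningError as e: print("PE",e); rep(env)
E
```

```text
via t=2.03 [430.03 -60.68 299.84] F [ 0.43 -0.58  0.18] w 85.6 gf 0.0
at t=3.99 [495.16 262.15 131.68] F [0.21 0.37 0.06] w 85.0 gf 0.0
pinch t=4.55 [494.6  262.9  131.51] F [-1.87  3.1   3.14] w 27.6 gf 23.1
0.35 t=4.86 [484.91 256.98 152.47] F [-2.19  2.79  0.74] w 27.1 gf 22.3
0.70 t=5.17 [470.28 248.05 168.74] F [-0.59  1.39  1.24] w 27.4 gf 22.0
1.05 t=5.47 [451.91 236.87 178.64] F [1.2  0.98 3.13] w 27.4 gf 22.3
1.40 t=5.78 [431.72 224.57 180.59] F [ 0.4  -1.26  6.07] w 27.5 gf 22.7
1.75 t=6.09 [411.92 212.38 173.96] F [-0.67 -3.54 10.2 ] w 27.4 gf 22.8
```

Run:
```python
from h import *
from plant import env
O=[np.pi,0,CFG["yaw"]]
env.gripper_to(55); p=env.observe()["tcp_pos"]; rep(env,"rel")
env.servo_line(p+[0,0,60],velocity=250)
env.goto([420,-40,300],O)
K=[np.pi,0,np.radians(-20)]
env.goto([515,-252,200],K); rep(env,"pre")
im=load(); t=im["top"];s=im["scene"]
for n in im: cv2.imwrite(f"raw1_{n}.png",im[n])
# overlay dots at nearest-pixel on 8x crop of top
x,y,w=172,212,90;k=800/w
b=cv2.resize(t[y:y+67,x:x+w],None,fx=k,fy=k,interpolation=cv2.INTER_CUBIC)
def P(pt,col):
    q=(proj("top",pt)-[x,y]+.5)*k; cv2.circle(b,tuple(int(v) for v in q),3,col,-1)
for a in[(-117,35),(-117,-35),(-45,35),(-45,-35)]: P(sh(*a,121),(0,255,0)); 
for a in[(-80,13.5),(-80,-13.5),(-70,13.5),(-70,-13.5)]: P(sh(*a,121),(255,255,0))
for a in[(-140,65),(-140,-65),(140,65),(140,-65)]: P(sh(*a,56),(255,0,255))
P(lev(1.75),(255,0,0))
cv2.imwrite("pics/ov1.png",b)
```

```text
rel t=6.47 [410.08 213.12 171.73] F [0.32 0.99 0.19] w 54.7 gf 0.0
pre t=8.88 [ 515.42 -250.71  200.43] F [ 0.66 -0.32  0.3 ] w 54.9 gf 0.0
```

View pics/ov1.png

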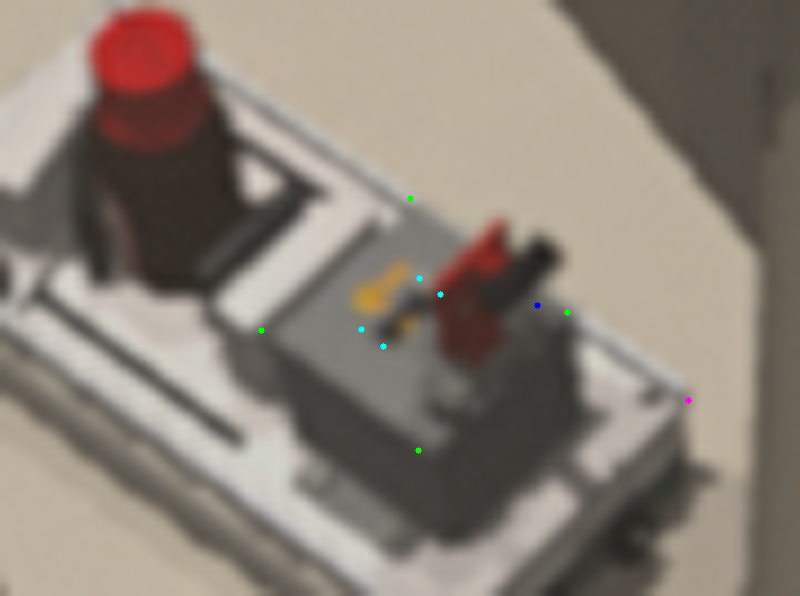

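The overlay shows the real guard corners at about (272,330), (415,205), (430,450) and (565,320), roughly one raw pixel right of my prediction. The slot is dark at about (407,315). The lever is upright, with its black bar at about (518,270). I'll correct the pose and take the key.

Run:
```python
from h import *
from plant import env,snapshot
setcam("top",snapshot("top"))
x,y,k=172,212,800/90
R=lambda u,v:(u/k+x-.5,v/k+y-.5)
A=np.array([(-45,35),(-45,-35),(-117,35),(-117,-35)],float)
B=np.array([onz("top",*R(*p),121)[:2] for p in[(272,330),(415,205),(430,450),(565,320)]])
c=B.mean(0); H=(A-A.mean(0)).T@(B-c); yaw=np.arctan2(H[0,1]-H[1,0],H[0,0]+H[1,1])
print("sizes",np.linalg.norm(B[0]-B[1]),np.linalg.norm(B[2]-B[3]),np.linalg.norm(B[0]-B[2]),np.linalg.norm(B[1]-B[3]),"yaw",np.degrees(yaw),"guard cen",c,"was",sh(-81,0,0))
yaw=.5*(yaw+CFG["yaw"]); yaw=CFG["yaw"]
n=c+81*np.array([np.cos(yaw),np.sin(yaw)]); print("centre from guard",n)
print("slot px->",onz("top",*R(407,315),121),"pred",sh(-75,0,121))
for th in(1.2,1.4,1.5,1.6,1.75): print(th,(proj("top",lev(th))-[x,y]+.5)*k)
K=[np.pi,0,np.radians(-20)]
env.servo_line([515.3,-252.3,92],K,velocity=150); rep(env,"down")
env.gripper_to(10,grip_force=60); env.hold(.1); rep(env,"grip")
env.servo_line([515.3,-252.3,185],velocity=200); rep(env,"up")
```

```text
sizes 66.49193628097686 64.97325521659654 72.06402068204112 70.18661175344336 yaw 30.071370659947128 guard cen [461.53724232 242.63667228] was [463.4649604  244.13326247   0.        ]
centre from guard [531.47228192 283.50340981]
slot px-> [466.86518676 245.75008477 121.        ] pred [468.6453337  247.16042821 121.        ]
1.2 [450.04336747 229.41244444]
1.4 [481.94204368 253.20087996]
1.5 [498.00713245 266.89115963]
1.6 [513.90987686 281.58491408]
1.75 [537.0687589  305.14814202]
down t=9.89 [ 516.04 -252.79   93.18] F [ 0.57 -0.7   1.08] w 54.8 gf 0.0
grip t=10.41 [ 515.85 -252.73   92.97] F [-0.94  1.3   5.92] w 17.4 gf 58.4
up t=11.03 [ 514.6  -251.76  183.5 ] F [-0.48  0.51 -1.01] w 17.6 gf 59.5
```

```bash
echo '{"cx":531.7,"cy":283.8}' > cfg.json
python3 - <<'E'
from h import *
from plant import env
O=[np.pi,0,CFG["yaw"]]
env.goto([420,-40,290],O); env.goto(sh(-75,-7.5,121+12+85),O); env.hold(.15); rep(env,"above")
im=load(); t=im["top"];s=im["scene"]
for n in im: cv2.imwrite(f"raw2_{n}.png",im[n])
o=env.observe()["tcp_pos"]
def ov(n,x,y,w):
    k=400/w; b=cv2.resize(im[n][y:y+w*3//4*2,x:x+w],(400,int(400/w*(w*3//4*2))),interpolation=cv2.INTER_CUBIC)
    for p,c in[(o-[0,0,85],(0,255,0)),(o-[0,0,23],(0,255,255)),(sh(-75,-7.5,121),(255,255,0)),(sh(-75,13.5,121),(255,255,0))]:
        q=(proj(n,p)-[x,y]+.5)*k; cv2.circle(b,tuple(int(v) for v in q),2,c,-1)
    return b[:600]
print(proj("scene",sh(-75,0,121)))
q=proj("scene",sh(-75,0,121)).astype(int)
a=ov("top",185,210,56);b=ov("scene",q[0]-28,q[1]-42,56);h=min(len(a),len(b))
cv2.imwrite("pics/ov2.png",np.hstack([a[:h],b[:h]]))
E
```

```text
above t=13.30 [471.47 238.28 218.57] F [ 0.04  0.28 -0.7 ] w 17.3 gf 59.5
[273.64 142.36]
```

View pics/ov2.png

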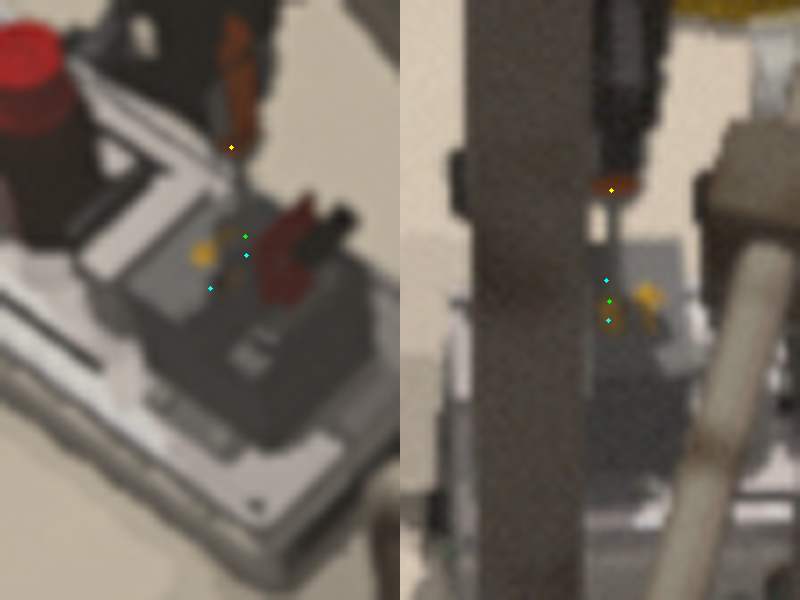

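The overlay shows the key's collar at (235,150) in the top view and (615,185) in the scene view, within about 1.5 mm of prediction. The slot and its arrow decal match my slot points to within about a millimetre. I'll lower the key by feel and make the first stroke.

```bash
cat >> h.py <<'E'
def loc(v):
    c,s=np.cos(CFG["yaw"]),np.sin(CFG["yaw"]); return np.array([c*v[0]+s*v[1],-s*v[0]+c*v[1],v[2]])
def st(env,t=""):
    o=env.observe(); p=loc(o["tcp_pos"]-sh(0,0,0)); p[2]-=85+121; f=loc(o["wrist_force"])
    print(t,"t=%.2f"%o["time"],"tip",p.round(1),"F",f.round(1),"w%.1f"%o["width"]); return p,f
E
python3 - <<'E'
from h import *
from plant import env
X=-75.5
def T(y,z,v=80): env.servo_line(sh(X,y,121+85+z),velocity=v); return st(env,f"y{y} z{z}")
ok=True
for z in(3,-2,-6,-12,-19.5):
    p,f=T(-7.5,z,60)
    if abs(f).max()>12: ok=False; break
if ok:
    for y in(0,6,9,10,10.8,11.6,12.4):
        p,f=T(y,-19.5,50)
        if f[1]<-13: break
E
```

```text
y-7.5 z3 t=13.70 tip [-76.1  -7.5   2.2] F [-0.9  0.4 -0.6] w17.2
y-7.5 z-2 t=13.95 tip [-75.8  -7.4  -2.5] F [-0.2  0.7  0.1] w17.3
y-7.5 z-6 t=14.20 tip [-75.7  -7.4  -6.4] F [ 0.4  0.3 -0.4] w17.3
y-7.5 z-12 t=14.45 tip [-75.9  -7.4 -12.6] F [-0.5  0.5 -0.3] w17.3
y-7.5 z-19.5 t=14.72 tip [-75.9  -7.4 -20.2] F [-0.3  0.1 -0.9] w17.1
y0 z-19.5 t=15.03 tip [-75.4  -0.1 -19.3] F [ 0.3 -2.  -0.8] w17.3
y6 z-19.5 t=15.29 tip [-75.    6.3 -18.8] F [ 0.3 -1.6  1.8] w17.2
y9 z-19.5 t=15.54 tip [-75.2   9.2 -19. ] F [ 0.1 -0.6  2.6] w17.1
y10 z-19.5 t=15.79 tip [-75.4  10.  -19.4] F [-0.2 -2.1  3. ] w17.8
y10.8 z-19.5 t=16.04 tip [-75.5  10.8 -19.6] F [ 1.6 -3.   0.9] w17.4
y11.6 z-19.5 t=16.29 tip [-75.5  11.2 -19.5] F [ 0.7 -4.8  2. ] w17.3
y12.4 z-19.5 t=16.54 tip [-75.5  11.5 -19.5] F [ 0.6 -6.3  0.9] w17.3
```

Run:
```python
from h import *
from plant import env
X=-75.5
def T(y,z,v=80): env.servo_line(sh(X,y,121+85+z),velocity=v)
T(11,5,150); st(env,"out"); 
im=load(); cv2.imwrite("raw3_top.png",im["top"])
CFG.update(cx=531.5,cy=283.5)
c=dict(cx=CFG["cx"])
for nm in("raw1_top.png","raw3_top.png"):
    g=cv2.cvtColor(cv2.imread(nm),cv2.COLOR_BGR2GRAY)
    xs=np.arange(-50,60,2.); print(nm)
    for y in(-28,-20,-12,0,20):
        q=np.array([proj("top",sh(x,y,106)) for x in xs],np.float32)
        v=cv2.remap(g,q[None,:,0],q[None,:,1],cv2.INTER_LINEAR)[0]; print(y,v.tolist())
    hsv=cv2.cvtColor(cv2.imread(nm),cv2.COLOR_BGR2HSV)
    r=cv2.inRange(hsv,(0,190,150),(8,255,255))|cv2.inRange(hsv,(174,190,150),(180,255,255)); r[:205]=0;r[235:]=0;r[:,:175]=0;r[:,200:]=0
    P=np.array([onz("top",x,y,172)[:2] for y,x in np.argwhere(r)]); print("cap",len(P),loc(np.r_[P.mean(0),172]-sh(0,0,0)),np.ptp(P,axis=0))
x,y,w=162,205,80;k=10
def big(nm): return cv2.resize(cv2.imread(nm)[y:y+40,x:x+w],(800,400),interpolation=cv2.INTER_CUBIC)[:300]
b=big("raw1_top.png"),big("raw3_top.png")
for p in(sh(-20,-20,106),sh(20,-20,106),sh(0,0,106)):
    for i in b:
        q=(proj("top",p)-[x,y]+.5)*k; cv2.circle(i,tuple(int(v) for v in q),2,(0,255,0),-1)
cv2.imwrite("pics/jaw.png",np.vstack(b))
```

```text
out t=16.86 tip [-75.4  11.9   5.1] F [-0.4  0.4 -1.6] w17.1
raw1_top.png
-28 [124, 124, 124, 123, 123, 129, 140, 152, 152, 151, 162, 174, 189, 197, 198, 200, 198, 197, 191, 184, 181, 180, 179, 178, 184, 179, 181, 186, 184, 183, 187, 183, 185, 189, 187, 187, 190, 188, 188, 193, 189, 191, 176, 161, 141, 123, 110, 95, 86, 77, 68, 64, 58, 56, 54]
-20 [132, 128, 125, 123, 121, 119, 112, 103, 101, 113, 145, 175, 194, 200, 202, 202, 200, 197, 181, 156, 126, 97, 72, 61, 62, 70, 77, 99, 111, 120, 126, 123, 125, 126, 120, 113, 102, 84, 71, 66, 60, 54, 53, 48, 45, 47, 49, 53, 56, 57, 57, 55, 54, 54, 55]
-12 [137, 129, 125, 124, 123, 122, 114, 104, 103, 123, 153, 180, 195, 201, 202, 203, 203, 194, 176, 138, 98, 72, 55, 60, 68, 82, 112, 147, 178, 191, 194, 189, 165, 143, 116, 86, 70, 52, 47, 45, 45, 46, 46, 47, 47, 50, 54, 57, 60, 59, 58, 58, 57, 56, 56]
0 [141, 135, 130, 127, 124, 119, 111, 104, 107, 130, 160, 184, 202, 204, 205, 205, 203, 189, 162, 123, 84, 61, 57, 60, 64, 63, 57, 53, 49, 45, 46, 45, 45, 45, 46, 47, 47, 47, 47, 47, 48, 48, 49, 49, 48, 48, 49, 51, 53, 56, 58, 58, 59, 60, 61]
20
[... 873 characters left out ...]
160, 134, 103, 70, 54, 47, 49, 55, 69, 93, 119, 141, 149, 126, 108, 83, 59, 48, 41, 41, 42, 42, 41, 41, 42, 43, 44, 46, 49, 53, 56, 58, 58, 56, 54, 51]
0 [72, 75, 85, 96, 104, 103, 98, 89, 81, 80, 91, 119, 148, 164, 174, 177, 178, 176, 171, 150, 122, 90, 64, 48, 49, 56, 61, 58, 50, 42, 40, 38, 37, 38, 39, 41, 41, 41, 41, 41, 41, 42, 43, 42, 41, 42, 43, 45, 47, 49, 51, 51, 51, 52, 54]
20 [110, 109, 109, 108, 107, 102, 95, 86, 79, 83, 96, 127, 154, 172, 178, 180, 180, 179, 175, 157, 126, 92, 66, 52, 54, 60, 59, 55, 49, 44, 41, 41, 42, 42, 42, 42, 42, 42, 42, 42, 41, 41, 42, 42, 41, 43, 45, 46, 47, 47, 48, 48, 47, 47, 47]
cap 27 [ 39.00561995   3.40939155 172.        ] [20.74293034 24.68782499]
```

View pics/jaw.png

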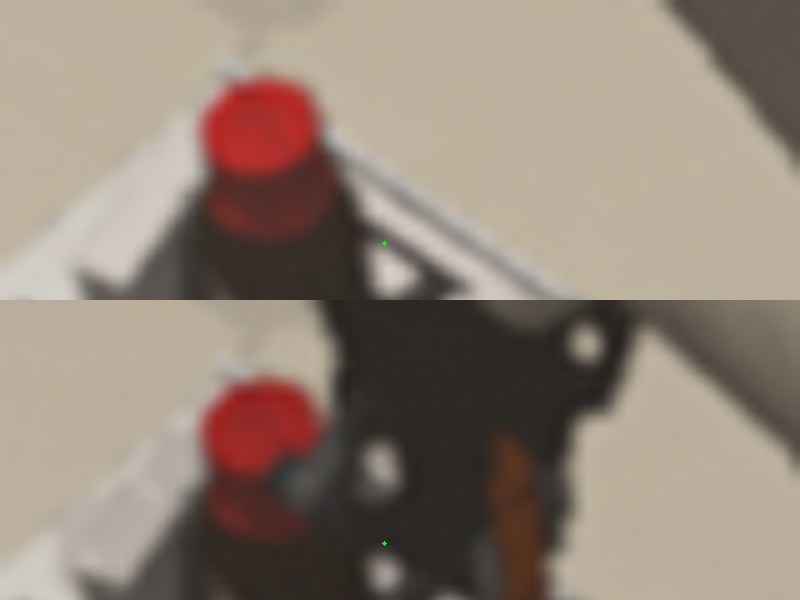

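The jaw crops show the cap at (262,125), with the jaw and pad edges mostly cut off. The profiles give a pad face near x = 6 after one tooth and a pad that stands about 14 mm proud. The bottle's near side is at about 13 to 15, so I expect about 5 teeth in all. I'll make three more strokes and measure again.

```bash
cat >> h.py <<'E'
def stroke(env,X=-75.5,yend=11.6):
    T=lambda y,z,v: env.servo_line(sh(X,y,121+85+z),velocity=v)
    T(-7.5,-3.5,150); env.hold(.1); T(-7.5,-19.5,90); p,f=st(env,"in")
    if abs(f).max()>12: raise RuntimeError("jam")
    T(2,-19.5,60); st(env,"mid"); T(yend,-19.5,60); env.hold(.15); st(env,"end"); T(yend-.8,-3.5,120)
def profile(im,ys=(-16,-12,-8)):
    a=(CFG["cx"],CFG["cy"]); CFG.update(cx=531.5,cy=283.5)
    g=cv2.cvtColor(im["top"],cv2.COLOR_BGR2GRAY); xs=np.arange(-20,40,1.)
    for y in ys:
        q=np.array([proj("top",sh(x,y,106)) for x in xs],np.float32)
        print(y,cv2.remap(g,q[None,:,0],q[None,:,1],cv2.INTER_CUBIC)[0].tolist())
    CFG.update(cx=a[0],cy=a[1])
E
python3 - <<'E'
from h import *
from plant import env
for i in range(3): stroke(env)
env.servo_line(sh(-75.5,10.8,121+85+5),velocity=150)
im=load(); cv2.imwrite("raw4_top.png",im["top"]); profile(im,(-16,-12,-8,0,20))
st(env)
E
```

```text
in t=17.67 tip [-76.   -7.  -20.2] F [ 0.3  0.3 -0.3] w17.1
mid t=17.98 tip [-75.2   2.2 -18.8] F [-1.2 -2.1  1.5] w17.0
end t=18.43 tip [-75.1  11.2 -19. ] F [ 0.7 -4.2  3. ] w17.3
in t=19.42 tip [-76.1  -7.1 -20.4] F [ 0.1 -1.  -0.1] w17.2
mid t=19.73 tip [-75.2   2.1 -18.9] F [-1.1 -2.1  0.2] w16.9
end t=20.18 tip [-75.1  11.2 -19. ] F [-0.2 -3.9  2.3] w17.2
in t=21.17 tip [-76.1  -7.1 -20.4] F [-0.1 -0.4 -1.3] w17.1
mid t=21.48 tip [-75.3   2.1 -18.9] F [-0.8 -1.   0.9] w17.2
end t=21.93 tip [-75.   11.3 -18.9] F [ 0.5 -4.1  2.4] w17.4
-16 [79, 87, 101, 115, 128, 142, 155, 165, 169, 171, 173, 176, 178, 178, 177, 176, 172, 167, 161, 151, 140, 124, 107, 89, 74, 62, 54, 48, 47, 49, 52, 56, 61, 65, 68, 71, 71, 69, 65, 60, 55, 51, 47, 45, 43, 42, 41, 41, 41, 41, 41, 42, 42, 42, 42, 43, 43, 43, 44, 44]
-12 [79, 88, 101, 119, 135, 148, 160, 169, 174, 177, 178, 179, 180, 180, 179, 176, 174, 170, 161, 147, 129, 114, 97, 81, 65, 56, 51, 51, 53, 57, 60, 64, 67, 71, 74, 77, 77, 75, 71, 64, 58, 51, 47, 43, 42, 40, 40, 41, 42, 42, 42, 42, 42, 42, 43, 42, 42, 41, 41, 42]
-8 [80, 90, 107, 123, 138, 150, 161, 170, 175, 177, 178, 178, 178, 178, 177, 175, 173, 168, 159, 142, 126, 109, 94, 78, 62, 52, 48, 49, 52, 56, 59, 61, 60, 57, 54, 51, 48, 46, 45, 44, 42, 40, 39, 39, 40, 40, 40, 40, 41, 41, 41, 41, 41, 41, 41, 42, 42, 41, 41, 41]
0 [85, 96, 109, 128, 141, 154, 165, 173, 177, 177, 177, 177, 178, 178, 179, 178, 174, 167, 159, 146, 131, 114, 97, 79, 63, 55, 53, 54, 57, 59, 60, 60, 57, 53, 48, 45, 43, 41, 40, 40, 40, 40, 40, 40, 40, 40, 41, 42, 42, 41, 41, 41, 41, 42, 42, 43, 43, 43, 43, 43]
20 [94, 109, 124, 140, 156, 164, 171, 177, 180, 181, 180, 180, 180, 181, 182, 183, 180, 174, 165, 151, 132, 113, 94, 77, 62, 52, 49, 51, 55, 57, 58, 58, 57, 54, 50, 47, 44, 42, 41, 41, 41, 41, 41, 42, 42, 42, 42, 42, 41, 41, 42, 42, 41, 41, 41, 41, 42, 42, 42, 43]
 t=22.57 tip [-75.7  11.1   4.6] F [-0.2  0.3 -0.1] w17.6
```

Run:
```python
from h import *
from plant import env
stroke(env)
O=[np.pi,0,CFG["yaw"]]
env.servo_line(sh(-75.5,10.8,121+85+30),velocity=250)
env.goto([420,-40,290],O); 
im=load(); cv2.imwrite("raw5_top.png",im["top"]); profile(im,(-12,0,20))
for nm in("raw1_top.png","raw5_top.png"):
    hsv=cv2.cvtColor(cv2.imread(nm),cv2.COLOR_BGR2HSV)
    r=cv2.inRange(hsv,(0,190,150),(8,255,255))|cv2.inRange(hsv,(174,190,150),(180,255,255)); r[:205]=0;r[235:]=0;r[:,:175]=0;r[:,200:]=0
    P=np.array([onz("top",x,y,172)[:2] for y,x in np.argwhere(r)]); print("cap",len(P),loc(np.r_[P.mean(0),172]-sh(0,0,0)))
x,y,w=172,212,90;k=400/w
b=[cv2.resize(cv2.imread(n)[y:y+67,x:x+w],(800,596),interpolation=cv2.INTER_CUBIC)[:,:400] for n in("raw1_top.png","raw5_top.png")]
cv2.imwrite("pics/cmp.png",np.hstack(b)); im5=cv2.imread("raw1_top.png")
class D(dict):pass
print("start:"); profile({"top":im5},(-12,0,20)); st(env)
```

```text
in t=23.27 tip [-76.   -7.1 -20.2] F [-0.6  0.2  0.1] w17.2
mid t=23.58 tip [-75.2   1.8 -18.9] F [-0.  -3.3  0.1] w17.5
end t=24.04 tip [-75.   11.2 -18.8] F [ 0.1 -4.2  3. ] w17.6
-12 [74, 76, 81, 90, 99, 112, 129, 147, 163, 176, 185, 192, 194, 194, 195, 196, 197, 197, 198, 197, 195, 191, 184, 172, 153, 133, 112, 93, 77, 69, 67, 67, 70, 76, 81, 86, 88, 91, 91, 87, 80, 71, 64, 58, 52, 46, 43, 43, 44, 43, 42, 43, 44, 45, 46, 45, 45, 44, 44, 45]
0 [82, 81, 84, 93, 103, 119, 139, 156, 171, 180, 187, 193, 197, 197, 197, 196, 196, 197, 198, 197, 193, 187, 177, 159, 137, 118, 102, 88, 76, 66, 64, 62, 60, 56, 53, 50, 47, 45, 44, 44, 44, 44, 44, 43, 44, 44, 44, 45, 45, 45, 45, 45, 46, 46, 46, 46, 46, 46, 46, 46]
20 [80, 82, 87, 96, 111, 124, 141, 161, 177, 187, 192, 195, 197, 199, 199, 200, 200, 200, 197, 193, 184, 174, 161, 145, 124, 102, 86, 79, 73, 68, 64, 62, 61, 59, 55, 52, 49, 47, 45, 45, 44, 44, 44, 45, 45, 45, 45, 45, 45, 45, 45, 45, 44, 44, 44, 44, 44, 44, 44, 45]
cap 49 [ 37.35043177   2.97016069 172.        ]
cap 56 [ 37.51373297   2.50734416 172.        ]
start:
-12 [204, 205, 204, 202, 199, 192, 178, 160, 139, 117, 94, 74, 62, 56, 54, 53, 56, 60, 64, 70, 81, 94, 111, 129, 151, 169, 184, 195, 202, 205, 204, 200, 192, 184, 174, 162, 143, 128, 116, 103, 89, 73, 65, 58, 52, 46, 44, 43, 44, 44, 44, 45, 46, 46, 46, 46, 46, 47, 47, 48]
0 [206, 207, 206, 202, 196, 185, 164, 143, 120, 101, 84, 66, 54, 51, 53, 57, 61, 65, 66, 65, 63, 61, 58, 55, 50, 47, 45, 45, 45, 44, 44, 45, 46, 45, 44, 44, 45, 45, 46, 46, 47, 47, 47, 47, 47, 47, 47, 47, 47, 48, 48, 49, 48, 49, 49, 50, 49, 49, 48, 47]
20 [209, 208, 205, 201, 192, 182, 166, 142, 117, 97, 82, 68, 59, 54, 56, 61, 67, 71, 73, 73, 69, 65, 60, 56, 52, 49, 48, 47, 47, 47, 47, 48, 48, 47, 47, 47, 48, 48, 48, 48, 48, 48, 48, 49, 49, 49, 49, 49, 48, 47, 47, 47, 47, 47, 47, 47, 46, 45, 45, 46]
 t=25.87 tip [-259.2 -222.4   83.5] F [ 0.9 -0.2 -0.8] w17.3
```

View pics/cmp.png

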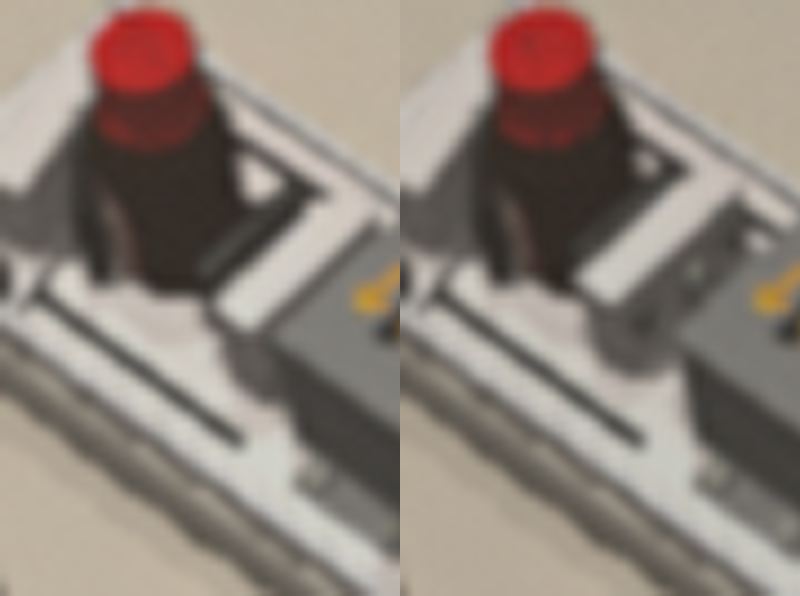

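The comparison crop shows the jaw advanced with its pad against the bottle: the pad band has shrunk and the cap has not moved. Profile edges give about 5 mm of compression, so five teeth is right. I'll return the key.

Run:
```python
from h import *
from plant import env
K=[np.pi,0,np.radians(-20)]
g=np.array([515.85,-252.73,0]); 
env.goto([515.8,-252.7,185],K); env.hold(.3)
c=np.array([515.8,-252.7,0])
def go(z,v):
    env.servo_line(c+[0,0,z],velocity=v); env.hold(.12); return rep(env,"z%g"%z)
o=go(166,100); c[:2]+=(g-o["tcp_pos"])[:2]; print("corr",c)
for z in(150,143,120,98):
    o=go(z,80)
    if np.linalg.norm(o["wrist_force"])>14: print("blocked"); break
else:
    for z in(94,92.5,91,90,89):
        o=go(z,40)
        if o["wrist_force"][2]>9: print("home"); break
```

```text
z166 t=27.62 [ 516.02 -252.83  166.45] F [-0.04  0.05 -0.1 ] w 17.2 gf 59.7
corr [ 515.63 -252.6     0.  ]
z150 t=28.09 [ 515.71 -252.65  150.08] F [-0.23 -0.53  0.11] w 17.3 gf 59.7
z143 t=28.46 [ 515.67 -252.65  143.01] F [-0.03  0.66 -0.68] w 16.9 gf 59.7
z120 t=29.01 [ 515.89 -252.74  120.26] F [-0.13  0.44  0.31] w 17.1 gf 59.6
z98 t=29.55 [ 515.91 -252.78   98.25] F [-0.32 -0.4  -0.69] w 17.4 gf 59.6
z94 t=29.92 [ 515.66 -252.65   94.08] F [0.31 0.36 0.15] w 17.2 gf 59.6
z92.5 t=30.28 [ 516.01 -252.87   93.  ] F [0.85 0.1  2.15] w 17.0 gf 60.1
z91 t=30.65 [ 516.16 -252.96   92.93] F [-3.29  3.15 12.02] w 17.4 gf 61.6
home
```

Run:
```python
from h import *
from plant import env
env.gripper_to(55); rep(env,"open")
p=env.observe()["tcp_pos"]; env.servo_line(p+[0,0,105],velocity=250); rep(env,"up")
im=load(); 
def big(n,x,y,w,pts):
    k=400/w;h=int(600/k); b=cv2.resize(im[n][y:y+h,x:x+w],(400,600),interpolation=cv2.INTER_CUBIC)
    for p in pts:
        q=(proj(n,p)-[x,y]+.5)*k; cv2.circle(b,tuple(int(v) for v in q),2,(255,255,0),-1)
    return b
CFG.update(cx=531.5,cy=283.5)
a=big("top",205,220,40,[lev(t)+sh(0,s,0)-sh(0,0,0) for t in(1.4,1.6,1.8) for s in(-14,14)])
b=big("scene",165,278,64,[])
cv2.imwrite("pics/lev.png",np.hstack([a,b]))
```

```text
open t=31.10 [ 515.4  -252.45   90.58] F [ 0.01 -0.11 -0.13] w 55.1 gf 0.0
up t=31.67 [ 515.46 -252.51  195.91] F [ 0.1  -0.04 -1.05] w 54.6 gf 0.0
```

View pics/lev.png

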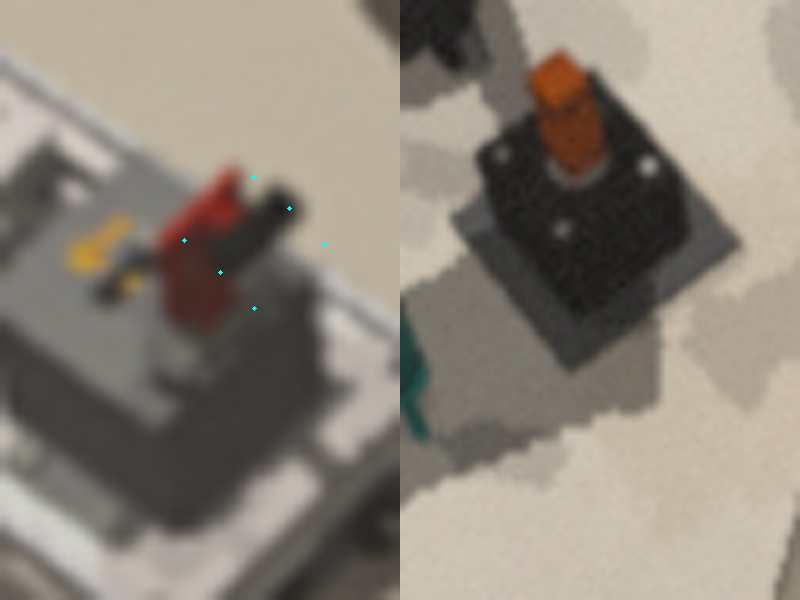

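The picture shows the key fully home, its collar on the block at (577,170). The lever bar runs from (215,255) to (290,200), matching an angle of about 1.6. I'll pinch it and bring it down, then press it from above.

Run:
```python
from h import *
from plant import env
O=[np.pi,0,CFG["yaw"]]
env.goto([420,-40,290],O)
d=np.array([0,0,-15.])
env.goto(lev(1.58)+d+[0,0,55],O); env.servo_line(lev(1.58)+d,velocity=120); st(env,"at")
env.gripper_to(20,grip_force=30); p,f=st(env,"pinch")
if env.observe()["width"]>24:
    for th in(1.3,1.0,.7,.4,.15,0,-.05):
        env.servo_line(lev(th)+d,velocity=110); p,f=st(env,"%.2f"%th)
        if f[2]>18: break
    env.hold(.2); st(env)
```

```text
at t=34.39 tip [-131.3   -0.6  -27.5] F [0.3 0.  0.9] w54.8
pinch t=34.74 tip [-130.8   -1.1  -26.8] F [-1.6 -4.1  5.5] w27.2
1.30 t=35.07 tip [-112.1   -0.7  -24.3] F [-0.7 -4.2  5.9] w27.0
1.00 t=35.40 tip [-91.8  -0.3 -27.1] F [-0.1 -3.4  5.4] w27.2
0.70 t=35.73 tip [-72.7   0.2 -35.6] F [ 1.  -2.1  5. ] w26.9
0.40 t=36.07 tip [-56.7   0.5 -49.1] F [ 3.4 -1.6  4.9] w26.9
0.15 t=36.38 tip [-46.9   0.6 -63.3] F [ 5.7 -0.4  4.6] w26.8
0.00 t=36.62 tip [-42.7   0.8 -72.8] F [8.  0.4 2.8] w27.2
-0.05 t=36.88 tip [-41.8   0.8 -75.8] F [6.5 1.2 5.1] w27.3
 t=37.08 tip [-41.9   0.8 -75.8] F [6.5 1.1 4.3] w27.2
```

Run:
```python
from h import *
from plant import env
env.gripper_to(55); p=env.observe()["tcp_pos"]; env.servo_line(p+[0,0,55],velocity=200)
env.gripper_to(0,grip_force=20)
env.servo_line(sh(-46,0,165),velocity=150)
for z in np.arange(158,143,-1.5):
    env.servo_line(sh(-46,0,z),velocity=40); env.hold(.05); o=rep(env,"z%g"%z)
    if o["wrist_force"][2]>15: break
env.hold(.3); rep(env,"pressed")
env.servo_line(sh(-46,0,240),velocity=200); env.goto([400,-60,330],[np.pi,0,CFG["yaw"]])
im=load(); t=im["top"]; s=im["scene"]
x,y=172,212
a=cv2.resize(t[y:y+67,x:x+90],(600,447),interpolation=cv2.INTER_CUBIC)
k=600/90
for p in(lev(0)+sh(0,14,0)-sh(0,0,0),lev(0)+sh(0,-14,0)-sh(0,0,0)):
    q=(proj("top",p)-[x,y]+.5)*k; cv2.circle(a,tuple(int(v) for v in q),2,(255,255,0),-1)
cv2.imwrite("pics/fin.png",a)
```

```text
z158 t=39.09 [492.08 260.64 158.2 ] F [-0.5  -0.3   0.25] w 0.0 gf 0.0
z156.5 t=39.39 [492.02 260.59 156.55] F [-0.37 -0.07 -0.87] w 0.2 gf 0.0
z155 t=39.69 [491.93 260.57 154.95] F [-0.45 -0.3  -0.62] w -0.1 gf 0.0
z153.5 t=39.99 [491.9  260.56 153.41] F [-0.03 -0.28  0.05] w 0.2 gf 0.0
z152 t=40.29 [491.87 260.53 151.87] F [ 0.51 -0.12  0.26] w -0.2 gf 0.0
z150.5 t=40.59 [492.16 260.68 151.2 ] F [-0.96 -0.4   5.96] w -0.3 gf 2.7
z149 t=40.89 [492.32 260.71 150.79] F [-4.55 -2.24 11.84] w -0.2 gf 5.6
z147.5 t=41.19 [492.49 260.78 150.43] F [-7.38 -3.65 17.57] w 0.3 gf 8.7
pressed t=41.49 [492.49 260.78 150.45] F [-7.82 -3.   16.74] w -0.4 gf 8.7
```

View pics/fin.png

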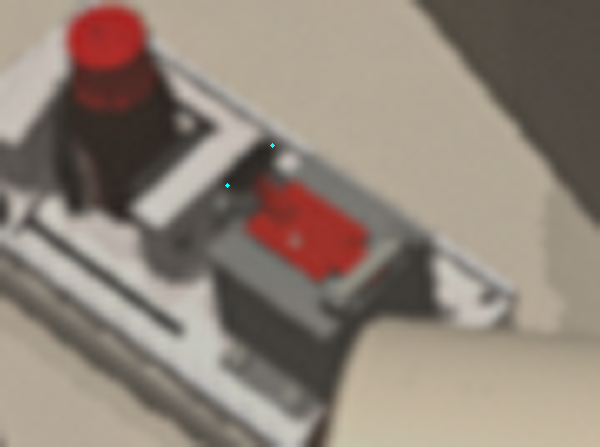

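The picture shows the lever lying flat, as at the start, with the jaw's pad against the bottle. The bar stopped solidly at its down height under about 17 N.

```bash
python3 -c "
from plant import env
env.hold(.2);print(env.hand_in())"
```

```text
the job is handed in; nothing more can be done
None
```

I've handed the job in at about 43 s of the 72 s limit: lever raised, wheel advanced five teeth, key back home in its stand, and lever pressed down flat; the pad is pressed back about 5 mm, estimated from the images.

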